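Clamp a copper drain flange with the captive draw screw

TASK

Clamp the copper flange that lies in the blue fixture: pull the brass T-knob of the spring-loaded captive screw straight up until its thread reaches the catch, and while holding it up there turn it clockwise until it is fully home, with the knob's red end at the green mark. Feel for the catch and do not pull, push or twist hard against the thread; then let go, with the flange still in its nest and everything else on the bench left where it lies.

Things in the scene. Friction and masses are not known exactly. Their poses are not given: they have to be found in the camera images.
- fixture: Blue steel clamp fixture, base plate 110 (x) x 220 (y) x 15 mm, bolted to the bench; origin at the centre of its underside, z up. On it, along y: the screw's dark round housing (54 mm diameter, 70 mm grey collar, top 82 mm above the bench) at y = +55 mm; a steel rocker, under 75 mm high, pivoted at y = -10 mm; the nest with the flange at y = -45 mm.
- screw: The captive screw's brass seat ring (24 mm wide) on the housing's top, fixed to the fixture and carrying the moving screw. Origin on its axis, 82 mm above the bench, axes as the fixture's. Over 30 N between the screw's hidden tooth and thread damages it. Engaged, 10 to 20 N already rest there; pressed down past 15 N the tooth yields, 1 mm per 3 N, so fingers must not drag the knob down far.
- knob_grip (a point): Middle of the brass T-knob: a bar 50 mm long (its own x), 14 mm wide (its own y, the faces to grip), 24 mm high, on a 12 mm stem; its +x end is red; z up. With the screw down it is 120 mm above the bench and the bar's underside is 26 mm above the housing. It turns and rises with the screw.
- screw_lift (a joint): How far the screw is pulled out (up), m; 0 = down. It takes about 7 N to lift it, growing to 9 to 14 N near the catch as the pad begins to press. Pulled straight up, its tooth meets a firm stop, the catch, hidden at a lift of 12 to 28 mm, different each time. From the stop to 2.5 mm below it the tooth can be turned into the thread; lower, a wall blocks it.
- screw_turn (a joint): Turn of the knob, rad, clockwise from above positive; 0 = red end at the white mark; about 0.1 N m turns it. Free play in the slot 0.15 either way. From 0.33 on the thread raises the screw 2.5 mm per rad, with 2.5 mm axial play (follow it up). Let go below 0.6 it may drop; beyond, the thread holds it. A stop at about 2.1 is fully home (red end at the green mark).
- pad: Rubber-tipped sprung pad (18 mm ball) on the rocker's nose above the flange. The screw's rise lowers it; it comes to press the flange with some 3 to 7 N when the screw is home. Origin 7 mm above the ball's centre.
- nest (a point): Centre of the nest's top face (20 mm above the bench), a 32 mm steel disc between three 11 mm high locating pins.
- flange: Copper drain flange, 54 mm across, 10 mm high with a raised hub, lying loose in the nest under the pad; origin at the centre of its underside, z up.
- spare_flange: A second, equal flange lying on the bench beside the fixture: leave it. Origin at the centre of its underside.
- hammer: Hammer lying on the bench: leave it.
- bowl: Copper bowl, 130 mm across, 50 mm high: leave it.
- cup: Copper cup, 70 mm across, 80 mm high: leave it.
- mallet: Wooden mallet lying on the bench: leave it.
- rivet_tray: Open steel tray 120 x 160 x 45 mm: leave it.
- wrench: Wrench lying on the bench: leave it.
- home_mark (a point): Green mark on the grey collar, 31 mm from the screw's axis and 82 mm above the bench, 2.1 rad (120 deg) clockwise, seen from above, of the white start mark, which lies along the fixture's +x from the axis.
Not all that is in view belongs to the job. Several things have the shape of the fixture; the one meant has the colours described above. Leave any pink look-alike of the flange alone.

How it is judged:
By the outcome, as a careful person would: the job done as asked, in the order asked, and still so for the second after the job is handed in, with the robot touching nothing.
It also fails if it takes over 48 s, if anything falls off the work surface, if the arm or the gripper's body presses on something with over 40 N, if the wrist force passes 120 N, or if a joint passes its speed limit or range.

ROBOT

A 6-joint arm with a two-finger parallel gripper is mounted at the origin on the work surface. World frame = base frame: x ahead of the robot, y to its left, z up, the work surface at z = 0. Lengths are in mm, angles in rad, forces in N, time in s.
With the tool pointing down it reaches from about 350 to 975 mm from the base axis. Payload 7.1 kg.
Tool frame: the origin (TCP) lies midway between the tips of the shut fingers; the grasp point (between the pads) lies 19 mm behind it (ctrl.tcp_to_grasp is the distance from the TCP to the grasp point, in mm); z points along the fingers, y is the line along which they close (so a half turn about z gives the same grasp; the last joint's range is limited). The gripper opens to 88 mm and grips with 3 to 60 N. Pads are 20 mm wide; open, the fingers measure 115 mm over their backs; the gripper's body (75 mm by 178 mm) begins 61 mm behind the grasp point.
Start: joints at [1.283, 0.423, 1.63, -0, 1.089, -0.019], TCP at [165.953, 602.548, 222.675] pointing down, gripper open.
Joint ranges: [-3, 3], [-0.9, 2.11], [0.09, 2.58], [-1.31, 4.45], [0.11, 2.69], [-2.54, 2.54]. Speed limits (rad/s): [2.39, 2.39, 3.01, 3.14, 3.14, 3.14].

INTERFACE

Orientations are given as a rotation vector (axis times angle).
In Python, from workcell import get_obs, cams, ticket, boxes_of, ctrl gives the robot as it stands.
- The arm moves only by the shell command python3 -m creep 'ROWS' [OPENING]. ROWS is JSON, one flat list of numbers, 4 for each row, row after row: the shift along the world's x, y, z in m, then the turn about the world's z in rad. In form: [tx, ty, tz, spin, tx, ty, tz, spin, ...]. A call has 1 to 10 rows; each row is the pose to reach, as a shift and turn from the pose commanded when the call began; what a row does not reach only later rows make up. A row lasts 1/12 s, in which the tool goes at most 41.7 mm and 7.16 degrees, less where a joint would pass 70% of its speed; a pose out of reach is approached as far as the arm can. A call with a gripper value outside its range is refused whole. OPENING is the opening, from 0 (shut) to 1 (fully open), set as the call begins (- or left out, the last holds). The fingers move at their own pace and stop on an object; the grip force is fixed at half the most. Time passes only in rows, so rows that repeat a pose let the fingers close. It gives the time, the measured TCP pose, the force, the opening and the grip force at its end, in the units of the state.
- get_obs(): the state, without advancing time (a new reading comes with each control period).
- cams.get_image(name): name is "side" or "top" or "wrist"; returns (picture, depth): 480x640x3 uint8, red, green, blue; 480x640 float32, mm along the optical axis (not along the pixel's ray), 0 where there is no reading.
- cams.get_calibration(name): a dict with "mtx" (3x3 intrinsics, pixels), "R" (3x3) and "t" (3): a world point X has camera coordinates R X + t; the wrist camera has in their place "mount" (4x4, takes a point from camera to tool coordinates, whose origin is the TCP and whose axes are the flange's). Camera axes: x right, y down, z forward; pixel columns grow to the right and rows downward; lengths in mm; the calibration is good to about 2 mm. A picture is of the moment at which its call begins: read the wrist's pose just before it. get_calibration takes no time and is no camera call.
- ticket.close_job(): hands the job in; it is judged then, once.
Trained networks look in the newest picture that a camera, given by its name, has taken for a name from the list of things; names that differ only in an ending like _2 or _b are one class to them, and where a whole thing is asked for, a point or a joint stands for the part that bears it (a point fixed in the world has none). Each returns a list of dicts, best first, with "score" (0 to 1); they miss things now and then, are a little off and sometimes report something else, mostly with a low value. They report only what shows in the picture. A call takes as long as a camera call. They do not tell look-alikes from the thing itself.
- boxes_of(camera, target): "centre" ([column, row] in pixels, amid what is visible of it).
The state is a dict: "t": time; "qpos": joint angles; "qvel": joint speeds; "joint_torque": joint torques, N m; "ee_pos": TCP position; "orientation": TCP orientation; "ft_force": force on the tool from outside, world axes, zero at the start; "moment": the same for the moment, N m; "width": finger opening in mm; "grasp_force": force on a finger pad.
Only numpy, scipy, OpenCV 4.12 (cv2) and the standard library are available. Lean on these libraries where they do the work, as an engineer would, in place of code of your own. Each camera call takes 0.05 s, during which the arm holds its last target. There are 200 camera calls.

## Working session

There is one attempt and no reset: what is moved stays moved. The work goes in short steps, Python scripts to look and compute and a shell command to move; the robot and the scene stay as the last step left them, time stands still between calls to the robot, and variables do not carry over. Pictures are saved under pics/ and viewed, at most 10 in all, crops included, and the job is handed in when it is done.

```bash
mkdir -p pics; ls
python3 - <<'E'
from workcell import get_obs,cams,boxes_of
import cv2,numpy as np
o=get_obs();print({k:np.round(v,3) for k,v in o.items()})
for n in("top","side"):
    im,d=cams.get_image(n);cv2.imwrite(f"pics/{n}0.png",im[:,:,::-1]);np.save(f"pics/{n}0.npy",d)
    for t in("fixture","knob_grip","flange"):
        print(n,t,[(np.round(b["centre"]),round(b["score"],2)) for b in boxes_of(n,t)])
E
```

```text
pics
{'t': np.float64(0.0), 'qpos': array([ 1.283,  0.424,  1.631,  0.   ,  1.089, -0.019]), 'qvel': array([ 0.001,  0.002,  0.001,  0.002, -0.002, -0.002]), 'joint_torque': array([-1.0000e-03, -5.4461e+01, -2.7367e+01,  6.4000e-02,  2.3000e-02,
       -0.0000e+00]), 'ee_pos': array([165.802, 602.02 , 221.908]), 'orientation': array([-4.210e-01, -3.113e+00,  2.000e-03]), 'ft_force': array([ 0.778, -0.015, -0.227]), 'moment': array([-0.023, -0.027, -0.005]), 'grasp_force': np.float64(0.0), 'width': np.float64(87.698)}
top fixture [(array([392., 332.]), 0.88), (array([293., 230.]), 0.78), (array([479., 237.]), 0.72), (array([244., 351.]), 0.65)]
top knob_grip [(array([141., 243.]), 0.59), (array([269., 228.]), 0.54)]
top flange [(array([377., 219.]), 0.72), (array([319., 217.]), 0.61)]
side fixture [(array([341., 193.]), 0.6), (array([306., 273.]), 0.59)]
side knob_grip [(array([307., 275.]), 0.68), (array([328., 252.]), 0.49)]
side flange [(array([286., 263.]), 0.71), (array([260., 237.]), 0.48)]
```

View pics/top0.png

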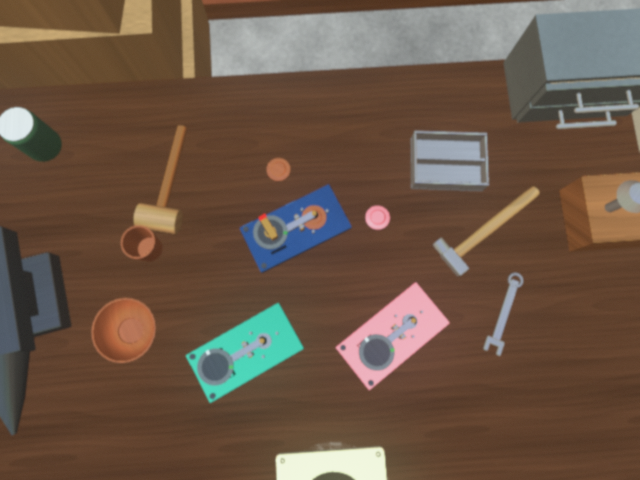

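View pics/side0.png

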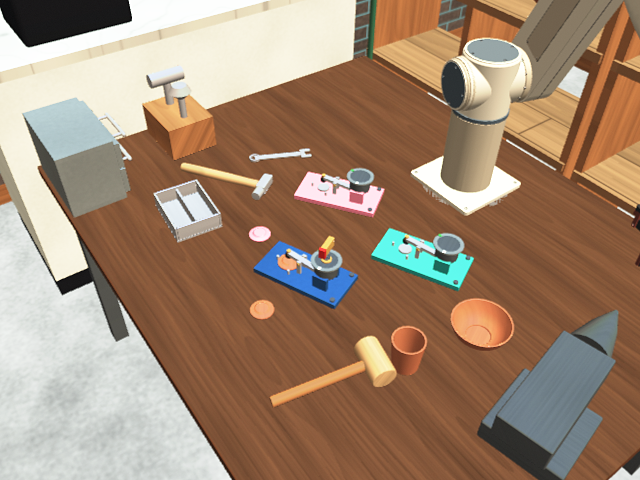

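The blue fixture is at top (295,230) and side (306,273). The look-alikes are teal at top (244,351) and pink at (392,332); neither has a knob. Only the blue one has the brass knob, at (268,228), with its red end at (263,217), and a copper flange. Next I'll measure it and check it in a crop.

```bash
cat > h.py <<'E'
import numpy as np,cv2
from workcell import cams
def world(n,c,r,d):
    k=cams.get_calibration(n);p=np.linalg.inv(k["mtx"])@np.array([c,r,1.])*d
    return k["R"].T@(p-k["t"])
def at_z(n,c,r,z):
    k=cams.get_calibration(n);v=k["R"].T@(np.linalg.inv(k["mtx"])@np.array([c,r,1.]));C=-k["R"].T@k["t"]
    return C+v*(z-C[2])/v[2]
E
python3 - <<'E'
from h import *
im=cv2.imread("pics/top0.png");d=np.load("pics/top0.npy")
hsv=cv2.cvtColor(im,cv2.COLOR_BGR2HSV)
m=((abs(hsv[:,:,0].astype(int)-110)<12)&(hsv[:,:,1]>140)).astype(np.uint8);m[:180]=0;m[280:]=0;m[:,:230]=0;m[:,360:]=0
pts=np.argwhere(m)[:,::-1]
W=np.array([at_z("top",c,r,15)[:2] for c,r in pts],np.float32)
print(len(pts),cv2.minAreaRect(W))
print(cv2.boxPoints(cv2.minAreaRect(W)))
k=(hsv[:,:,0]<35)&(hsv[:,:,1]>150)&(hsv[:,:,2]>120)
P=[(c,r,*world("top",c,r,d[r,c])) for r in range(205,250) for c in range(250,290) if k[r,c]]
P=np.array([p for p in P if p[4]>105]);print(len(P),P[:,2:].mean(0),P[:,4].min(),P[:,4].max())
print(cv2.minAreaRect(P[:,2:4].astype(np.float32)),P[:,2:4].min(0),P[:,2:4].max(0))
h=hsv[:,:,0];red=np.array([p[2:] for p in P if h[int(p[1]),int(p[0])]<8 or h[int(p[1]),int(p[0])]>170]);print("red",red.mean(0) if len(red) else 0)
a=cv2.resize(im[175:285,230:370],None,fx=5,fy=5,interpolation=cv2.INTER_CUBIC);cv2.imwrite("pics/crop.png",a)
E
```

```text
2774 ((568.739501953125, 43.74363708496094), (106.62091064453125, 215.55604553222656), 23.274669647216797)
[[477.18005  121.685745]
 [562.35474  -76.3286  ]
 [660.29895  -34.19847 ]
 [575.12427  163.81587 ]]
30 [566.42029436 103.59540132 131.15967966] 128.07181546009372 134.71951799239696
((566.1390380859375, 103.45024108886719), (8.572341918945312, 11.243634223937988), 22.79692840576172) [560.84949278  98.09077262] [572.24826096 110.14427705]
red [567.47377243 103.92540753 131.35157253]
```

View pics/crop.png

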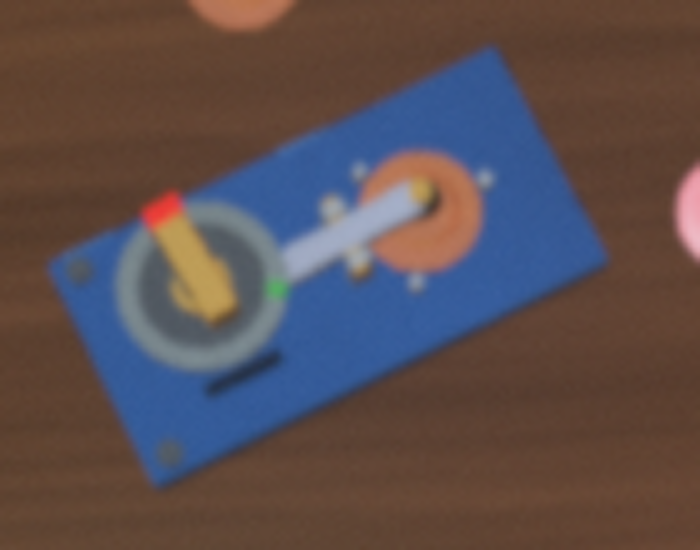

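The crop confirms it: blue plate, knob with its red end at (162,208), green mark at (277,290), copper flange at (420,210). The screw axis should be near (547,94), fixture yaw about 0.41. I'll move above it and look with the wrist camera.

```bash
python3 -m creep '[0.19,-0.254,0.04,0.34,0.19,-0.254,0.04,0.34,0.19,-0.254,0.04,0.34,0.19,-0.254,0.04,0.34,0.19,-0.254,0.04,0.34,0.19,-0.254,0.04,0.34,0.19,-0.254,0.04,0.34,0.19,-0.254,0.04,0.34,0.19,-0.254,0.04,0.34,0.19,-0.254,0.04,0.34]'
python3 -m creep '[0.19,-0.254,0.0,0.335,0.19,-0.254,0.0,0.335,0.19,-0.254,0.0,0.335,0.19,-0.254,0.0,0.335,0.19,-0.254,0.0,0.335,0.19,-0.254,0.0,0.335,0.19,-0.254,0.0,0.335,0.19,-0.254,0.0,0.335,0.19,-0.254,0.0,0.335,0.19,-0.254,0.0,0.335]'
cat >> h.py <<'E'
from workcell import get_obs
from scipy.spatial.transform import Rotation as Ro
def tool():
    o=get_obs();return Ro.from_rotvec(o["orientation"]).as_matrix(),np.array(o["ee_pos"])
def wworld(c,r,d,pose):
    k=cams.get_calibration("wrist");M=np.array(k["mount"]);p=np.linalg.inv(k["mtx"])@np.array([c,r,1.])*d
    return pose[0]@(M[:3,:3]@p+M[:3,3])+pose[1]
E
python3 - <<'E'
from h import *
p=tool();im,d=cams.get_image("wrist");cv2.imwrite("pics/w1.png",im[:,:,::-1]);np.savez("pics/w1.npz",d=d,R=p[0],t=p[1])
print(p,cams.get_calibration("wrist"))
E
```

```text
t: 1.23
ee_pos: [356.9, 347.6, 263.1]
orientation: [-0.107, 3.139, 0.001]
ft_force: [-1.2, 0.8, -0.3]
width: 87.7
grasp_force: 0.0
t: 2.07
ee_pos: [546.6, 94.3, 262.1]
orientation: [0.63, -3.077, -0.001]
ft_force: [-0.5, 0.2, 0.3]
width: 87.6
grasp_force: 0.0
(array([[-9.19452100e-01, -3.93201382e-01, -7.12769857e-04],
       [-3.93201666e-01,  9.19452203e-01,  3.09580871e-04],
       [ 5.33630189e-04,  5.64907077e-04, -9.99999698e-01]]), array([546.58884419,  94.3016818 , 262.12996054])) {'mtx': array([[346.53635246,   0.        , 324.43010981],
       [  0.        , 346.53635246, 240.66655732],
       [  0.        ,   0.        ,   1.        ]]), 'mount': array([[-8.56576513e-04, -9.58018097e-01, -2.86706455e-01,
         7.93356732e+01],
       [ 9.99999538e-01, -6.95394747e-04, -6.64007949e-04,
        -4.73193904e-01],
       [ 4.36757469e-04, -2.86706891e-01,  9.58018250e-01,
        -1.62689086e+02],
       [ 0.00000000e+00,  0.00000000e+00,  0.00000000e+00,
         1.00000000e+00]])}
```

View pics/w1.png

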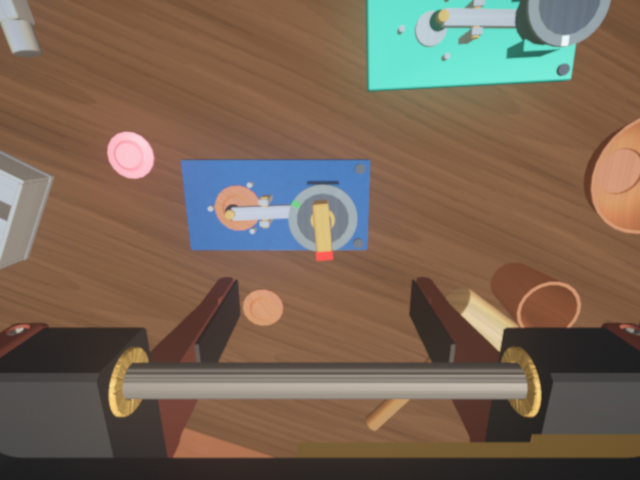

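The wrist view shows the blue fixture aligned with the image. The collar is at (323,218), the bar runs from (320,203) to the red end at (325,256), and the green mark is at (296,203). Measuring the axis and bar direction.

```bash
cat > meas.py <<'E'
from h import *
import sys
f=sys.argv[1];im=cv2.imread(f+".png");z=np.load(f+".npz");d=z["d"];pose=(z["R"],z["t"])
r0,r1,c0,c1=map(int,sys.argv[2:6])
hsv=cv2.cvtColor(im,cv2.COLOR_BGR2HSV).astype(int)
rr,cc=np.mgrid[r0:r1,c0:c1];rr=rr.ravel();cc=cc.ravel()
P=np.array([wworld(c,r,d[r,c],pose) for r,c in zip(rr,cc)]);H=hsv[rr,cc]
B=(P[:,2]>118)&(P[:,2]<175)&(H[:,1]>110);q=P[B]
zt=np.median(q[q[:,2]>np.percentile(q[:,2],60)][:,2]);top=q[q[:,2]>zt-4]
print("bar top z",zt,"n",len(top),cv2.minAreaRect(top[:,:2].astype(np.float32)))
red=B&((H[:,0]<7)|(H[:,0]>172));bra=B&(H[:,0]>12)&(P[:,2]>zt-4)
R_,T_=P[red&(P[:,2]>zt-4)].mean(0),P[bra].mean(0);v=(R_-T_)[:2];print("red",R_,"brass",T_,"yaw",np.arctan2(v[1],v[0]))
C=(abs(P[:,2]-82)<4)&(H[:,1]<80)
print("collar+housing minEnclosing",C.sum(),cv2.minEnclosingCircle(P[C][:,:2].astype(np.float32)),np.median(P[C][:,2]))
g=(abs(H[:,0]-60)<15)&(H[:,1]>120)&(P[:,2]>70);print("green",P[g].mean(0) if g.any() else None)
w=(H[:,1]<25)&(H[:,2]>215)&(abs(P[:,2]-82)<6);print("white",P[w].mean(0) if w.any() else None)
E
python3 meas.py pics/w1 165 275 270 372
```

```text
Traceback (most recent call last):
  File "meas.py", line 7, in <module>
    P=np.array([wworld(c,r,d[r,c],pose) for r,c in zip(rr,cc)]);H=hsv[rr,cc]
                ~~~~~~^^^^^^^^^^^^^^^^^
  File "h.py", line 14, in wworld
    k=cams.get_calibration("wrist");M=np.array(k["mount"]);p=np.linalg.inv(k["mtx"])@np.array([c,r,1.])*d
ValueError: time passes only in moves, steps and waits
```

```bash
sed -i 's/^def wworld/K=cams.get_calibration("wrist")\ndef wworld/; s/k=cams.get_calibration("wrist");M=/k=K;M=/' h.py
python3 meas.py pics/w1 165 275 270 372
```

```text
bar top z 133.25249002758108 n 244 ((547.940185546875, 91.97284698486328), (50.852237701416016, 14.470616340637207), 27.0498046875)
red [567.18593717 101.64149405 132.86546134] brass [544.29573978  87.0090407  132.13058552] yaw 0.5687776772998727
collar+housing minEnclosing 2681 ((547.8443603515625, 91.59089660644531), 34.95645523071289) 82.36338341217993
green None
white None
```

The bar fits 50.9 × 14.5 mm, top at z 133, and the collar fit agrees, so the axis is at about (548,91.8) and the bar yaw is 0.472. A second look with the wrist turned 90° should cancel the camera mount error.

```bash
python3 -m creep '[0.0014,-0.0025,-0.03,-1.0,0.0014,-0.0025,-0.03,-1.0,0.0014,-0.0025,-0.03,-1.0,0.0014,-0.0025,-0.03,-1.0,0.0014,-0.0025,-0.03,-1.0,0.0014,-0.0025,-0.03,-1.0,0.0014,-0.0025,-0.03,-1.0,0.0014,-0.0025,-0.03,-1.0,0.0014,-0.0025,-0.03,-1.0,0.0014,-0.0025,-0.03,-1.0]'
python3 -m creep '[0,0,0,-0.57,0,0,0,-0.57,0,0,0,-0.57,0,0,0,-0.57,0,0,0,-0.57,0,0,0,-0.57,0,0,0,-0.57]'
python3 - <<'E'
from h import *
p=tool();im,d=cams.get_image("wrist");cv2.imwrite("pics/w2.png",im[:,:,::-1]);np.savez("pics/w2.npz",d=d,R=p[0],t=p[1])
print(p)
E
python3 meas.py pics/w2 140 300 240 410
```

```text
t: 2.95
ee_pos: [546.5, 93.8, 232.6]
orientation: [-0.91, -3.007, -0.0]
ft_force: [0.6, 0.6, 1.0]
width: 87.7
grasp_force: 0.0
t: 3.53
ee_pos: [547.0, 92.7, 232.6]
orientation: [-1.719, -2.629, 0.0]
ft_force: [0.5, -0.5, 0.6]
width: 87.4
grasp_force: 0.0
(array([[-4.01220342e-01,  9.15981537e-01, -2.47888804e-04],
       [ 9.15981557e-01,  4.01220367e-01,  5.97793690e-05],
       [ 1.54214835e-04, -2.03076874e-04, -9.99999967e-01]]), array([546.98734821,  92.73527017, 232.64840224]))
bar top z 132.8946331353237 n 319 ((547.7033081054688, 95.57332611083984), (49.92046356201172, 14.64094066619873), 18.837379455566406)
red [566.53058879 102.41125493 132.79131456] brass [547.07012249  96.82301974 131.41665095] yaw 0.27963421802769967
collar+housing minEnclosing 2566 ((548.0104370117188, 91.78568267822266), 35.110870361328125) 82.31006144254887
green None
white [576.96304609 104.15619715  83.08565084]
```

Run:
```python
from h import *
print(get_obs()["ee_pos"],get_obs()["orientation"])
for f,(r0,r1,c0,c1) in (("pics/w1",(165,275,270,372)),("pics/w2",(140,300,240,410))):
    im=cv2.imread(f+".png");z=np.load(f+".npz");d=z["d"];pose=(z["R"],z["t"])
    hs=cv2.cvtColor(im,cv2.COLOR_BGR2HSV)
    P=np.array([wworld(c,r,d[r,c],pose) for r in range(r0,r1) for c in range(c0,c1) if hs[r,c,1]>110])
    q=P[abs(P[:,2]-132.6)<1.6].astype(np.float32)
    m=q[:,:2].mean(0);u,s,vt=np.linalg.svd(q[:,:2]-m);v=vt[0]*np.sign(vt[0][0]);n=np.array([-v[1],v[0]])
    e=(q[:,:2]-m)@np.c_[v,n];print(f,len(q),m,np.arctan2(v[1],v[0]),np.ptp(e,axis=0),cv2.minAreaRect(q[:,:2]))
```

```text
[547.0821472   92.62709509 232.67662866] [-1.71969864e+00 -2.62892814e+00  6.08197132e-05]Traceback (most recent call last):
  File "<stdin>", line 9, in <module>
cv2.error: OpenCV(4.12.0) /io/opencv/modules/imgproc/src/convhull.cpp:143: error: (-215:Assertion failed) total >= 0 && (depth == CV_32F || depth == CV_32S) in function 'convexHull'
```

Run:
```python
from h import *
for f,(r0,r1,c0,c1) in (("pics/w1",(165,275,270,372)),("pics/w2",(140,300,240,410))):
    im=cv2.imread(f+".png");z=np.load(f+".npz");d=z["d"];pose=(z["R"],z["t"])
    hs=cv2.cvtColor(im,cv2.COLOR_BGR2HSV)
    P=np.array([wworld(c,r,d[r,c],pose) for r in range(r0,r1) for c in range(c0,c1) if hs[r,c,1]>110])
    q=P[abs(P[:,2]-132.6)<1.6]
    m=q[:,:2].mean(0);u,s,vt=np.linalg.svd(q[:,:2]-m,full_matrices=False);v=vt[0]*np.sign(vt[0][0]);n=np.array([-v[1],v[0]])
    e=(q[:,:2]-m)@np.c_[v,n];print(f,len(q),m,np.arctan2(v[1],v[0]),np.ptp(e,axis=0))
```

```text
pics/w1 229 [559.4414911   96.53078446] 0.5429593463572958 [51.20871686 15.83768642]
pics/w2 254 [560.50306638 100.49496268] 0.2763705610711706 [50.18077554 16.26835585]
```

Run:
```python
from h import *
M=np.array(K["mount"]);out=[]
for f,(r,c) in (("pics/w1",(220,320)),("pics/w2",(215,325))):
    im=cv2.imread(f+".png");z=np.load(f+".npz");R,t=z["R"],z["t"]
    S=4;big=cv2.resize(im[r-65:r+65,c-48:c+48],None,fx=S,fy=S,interpolation=cv2.INTER_CUBIC)
    def pr(X):
        p=M[:3,:3].T@(R.T@(X-t)-M[:3,3]);u=K["mtx"]@p;return ((u[:2]/u[2]-[c-48,r-65]+.5)*S).astype(int)
    for yaw,col in ((.41,(255,255,255)),(.50,(255,0,255))):
        v=np.array([np.cos(yaw),np.sin(yaw),0]);n=np.array([-v[1],v[0],0]);o=np.array([547.95,91.7,132])
        Q=np.array([pr(o+25*a*v+7*b*n) for a,b in((1,1),(1,-1),(-1,-1),(-1,1))])
        cv2.polylines(big,[Q],True,col,1)
    v=np.array([np.cos(.406-2.1),np.sin(.406-2.1),0]);cv2.circle(big,tuple(int(x) for x in pr(np.array([547.95,91.7,82])+31*v)),6,(0,0,255),1)
    out.append(big)
cv2.imwrite("pics/ov.png",np.hstack(out))
```

```text
(no output)
```

View pics/ov.png

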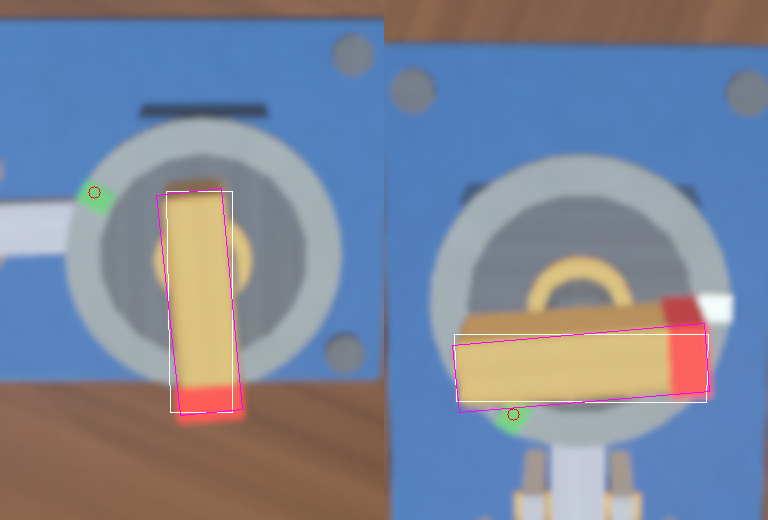

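The overlays (magenta = 0.50, white = 0.41) put the bar yaw at about 0.475 and the axis at about (548.4,92.0). The predicted green mark falls on the real one. I'll align and descend around the bar.

```bash
python3 -m creep '[0.0011,-0.0002,-0.05,1.2,0.0011,-0.0002,-0.05,1.2,0.0011,-0.0002,-0.05,1.2,0.0011,-0.0002,-0.05,1.2,0.0011,-0.0002,-0.05,1.2,0.0011,-0.0002,-0.05,1.2,0.0011,-0.0002,-0.05,1.2,0.0011,-0.0002,-0.05,1.2,0.0011,-0.0002,-0.05,1.2,0.0011,-0.0002,-0.05,1.2]'
python3 -m creep '[0,0,0,0.433,0,0,0,0.433,0,0,0,0.433,0,0,0,0.433,0,0,-0.02,0.433,0,0,-0.04,0.433,0,0,-0.06,0.433,0,0,-0.075,0.433,0,0,-0.0815,0.433,0,0,-0.0815,0.433]' 0.5
python3 - <<'E'
from h import *
p=tool();print(p, np.arctan2(p[0][1,1],p[0][0,1]))
im,d=cams.get_image("wrist");cv2.imwrite("pics/w3.png",im[:,:,::-1])
E
```

```text
t: 4.42
ee_pos: [548.4, 92.1, 182.7]
orientation: [0.073, -3.141, -0.0]
ft_force: [-0.1, 0.7, -0.6]
width: 88.1
grasp_force: 0.0
t: 5.25
ee_pos: [547.4, 91.9, 99.8]
orientation: [0.733, -3.052, -0.0]
ft_force: [-0.4, -0.3, -0.4]
width: 43.7
grasp_force: 0.0
(array([[-8.90886931e-01, -4.54215893e-01, -2.89798484e-03],
       [-4.54216762e-01,  8.90891117e-01, -3.88964430e-04],
       [ 2.75846277e-03,  9.69789961e-04, -9.99995725e-01]]), array([547.37642196,  91.89286878,  99.75872906])) 2.042288446013365
```

View pics/w3.png

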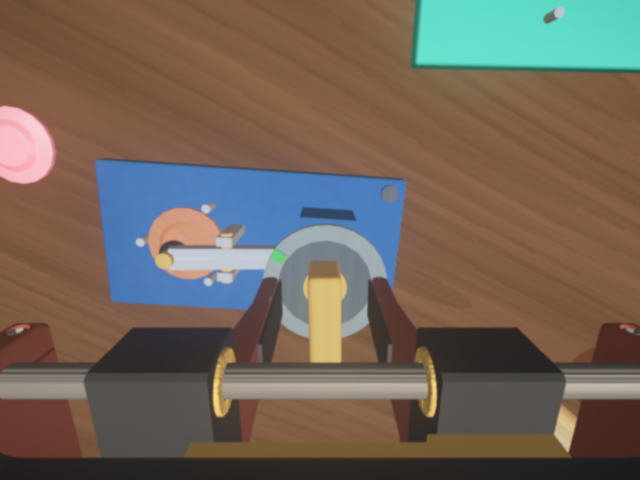

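The bar (column 325) is centred between the fingers (280 and 369) and parallel to them. Closing.

```bash
python3 -m creep '[0,0,0,0,0,0,0,0,0,0,0,0,0,0,0,0,0,0,0,0,0,0,0,0,0,0,0,0,0,0,0,0]' 0
python3 -c "
from workcell import get_obs;o=get_obs();print(o['ee_pos'],o['ft_force'],o['moment'],o['orientation'])"
```

```text
t: 5.97
ee_pos: [548.5, 92.4, 101.7]
orientation: [-0.73, 3.055, 0.001]
ft_force: [-2.9, 4.0, 5.9]
width: 13.8
grasp_force: 30.0
[548.54291813  92.42345704 101.74594614] [-2.9450775   3.95059492  5.89081565] [0.78771256 0.42338895 0.05332121] [-7.30239008e-01  3.05497639e+00  1.03545366e-03]
```

```bash
python3 -m creep '[-0.0002,0.0004,0.001,0,-0.0002,0.0004,0.002,0,-0.0002,0.0004,0.003,0,-0.0002,0.0004,0.004,0,-0.0002,0.0004,0.005,0,-0.0002,0.0004,0.006,0,-0.0002,0.0004,0.007,0,-0.0002,0.0004,0.0085,0,-0.0002,0.0004,0.01,0,-0.0002,0.0004,0.01,0]'
```

```text
t: 6.8
ee_pos: [548.4, 92.4, 111.2]
orientation: [-0.73, 3.055, 0.0]
ft_force: [3.2, 4.7, -7.7]
width: 14.0
grasp_force: 30.0
```

```bash
python3 -m creep '[0,0,0.0005,0,0,0,0.001,0]'; python3 -c "
from workcell import get_obs;o=get_obs();print(o['moment'])"
```

```text
t: 6.97
ee_pos: [548.4, 92.4, 112.0]
orientation: [-0.73, 3.055, 0.0]
ft_force: [2.8, 4.5, -7.6]
width: 13.8
grasp_force: 30.0
[ 0.7827563  -0.55805142  0.09172091]
```

```bash
python3 -m creep '[0,0,0.0004,0,0,0,0.0008,0]';  python3 -m creep '[0,0,0.0004,0,0,0,0.0008,0]'
```

```text
t: 7.13
ee_pos: [548.4, 92.4, 112.8]
orientation: [-0.73, 3.055, 0.0]
ft_force: [3.3, 5.2, -8.1]
width: 13.5
grasp_force: 30.0
t: 7.3
ee_pos: [548.4, 92.4, 113.5]
orientation: [-0.73, 3.055, 0.0]
ft_force: [4.2, 3.8, -8.4]
width: 13.8
grasp_force: 30.0
```

```bash
python3 -m creep '[0,0,0.0004,0,0,0,0.0008,0]';  python3 -m creep '[0,0,0.0004,0,0,0,0.0008,0]'
```

```text
t: 7.47
ee_pos: [548.4, 92.4, 114.2]
orientation: [-0.73, 3.055, 0.0]
ft_force: [3.9, 3.4, -9.1]
width: 13.7
grasp_force: 30.0
t: 7.63
ee_pos: [548.4, 92.4, 115.0]
orientation: [-0.73, 3.055, 0.0]
ft_force: [2.9, 5.1, -10.9]
width: 13.7
grasp_force: 30.0
```

```bash
python3 -m creep '[0,0,0.0004,0,0,0,0.0008,0]'
```

```text
t: 7.8
ee_pos: [548.3, 92.4, 115.7]
orientation: [-0.73, 3.055, 0.0]
ft_force: [3.8, 4.6, -10.1]
width: 14.0
grasp_force: 30.0
```

```bash
python3 -m creep '[0,0,0.0004,0,0,0,0.0008,0]'
```

```text
t: 7.97
ee_pos: [548.4, 92.4, 116.5]
orientation: [-0.73, 3.055, 0.0]
ft_force: [3.9, 5.0, -10.9]
width: 14.0
grasp_force: 30.0
```

```bash
python3 -m creep '[0,0,0.0004,0,0,0,0.0008,0]'
```

```text
t: 8.13
ee_pos: [548.4, 92.4, 117.3]
orientation: [-0.73, 3.055, 0.0]
ft_force: [4.1, 4.6, -9.7]
width: 13.8
grasp_force: 30.0
```

```bash
python3 -m creep '[0,0,0.0004,0,0,0,0.0008,0]'
```

```text
t: 8.3
ee_pos: [548.4, 92.4, 118.1]
orientation: [-0.73, 3.055, 0.0]
ft_force: [3.5, 5.3, -10.6]
width: 13.6
grasp_force: 30.0
```

```bash
python3 -m creep '[0,0,0.0004,0,0,0,0.0008,0]'
```

```text
t: 8.47
ee_pos: [548.4, 92.4, 118.9]
orientation: [-0.73, 3.055, 0.0]
ft_force: [3.9, 4.9, -11.2]
width: 14.0
grasp_force: 30.0
```

```bash
python3 -m creep '[0,0,0.0004,0,0,0,0.0008,0]'
```

```text
t: 8.63
ee_pos: [548.4, 92.4, 119.6]
orientation: [-0.73, 3.055, 0.0]
ft_force: [3.8, 4.9, -10.2]
width: 13.8
grasp_force: 30.0
```

```bash
python3 -m creep '[0,0,0.0004,0,0,0,0.0008,0]'
```

```text
t: 8.8
ee_pos: [548.4, 92.4, 120.5]
orientation: [-0.73, 3.055, 0.0]
ft_force: [3.2, 3.7, -12.2]
width: 13.7
grasp_force: 30.0
```

```bash
python3 -m creep '[0,0,0.0004,0,0,0,0.0008,0]'
```

```text
t: 8.97
ee_pos: [548.4, 92.4, 121.2]
orientation: [-0.73, 3.055, 0.0]
ft_force: [4.3, 4.0, -10.8]
width: 13.6
grasp_force: 30.0
```

```bash
python3 -m creep '[0,0,0.0004,0,0,0,0.0008,0]'
```

```text
t: 9.13
ee_pos: [548.4, 92.4, 122.0]
orientation: [-0.73, 3.055, 0.0]
ft_force: [4.4, 4.9, -11.7]
width: 13.5
grasp_force: 30.0
```

```bash
python3 -m creep '[0,0,0.0004,0,0,0,0.0008,0]'
```

```text
t: 9.3
ee_pos: [548.4, 92.4, 122.5]
orientation: [-0.73, 3.055, 0.0]
ft_force: [6.4, 5.5, -18.3]
width: 14.1
grasp_force: 30.0
```

Catch felt at measured z ≈ 122.4 (force jumped from 11 to 18 N; lift about 20.7 mm). I'll back off about 1.3 mm into the window and begin turning clockwise.

```bash
python3 -m creep '[0,0,-0.0007,0,0,0,-0.0014,0,0,0,-0.0014,0,0,0,-0.0014,-0.05,0,0,-0.0014,-0.1,0,0,-0.0014,-0.15,0,0,-0.0014,-0.2]'; python3 -c "
from workcell import get_obs;o=get_obs();print(o['moment'])"
```

```text
t: 9.88
ee_pos: [548.4, 92.4, 121.4]
orientation: [-0.418, 3.114, 0.0]
ft_force: [4.3, 4.8, -11.9]
width: 13.8
grasp_force: 30.0
[ 0.80049843 -0.82264117  0.06859356]
```

```bash
python3 -m creep '[0,0,0,-0.05,0,0,0,-0.1,0,0,0,-0.15]'; python3 -c "
from workcell import get_obs;o=get_obs();print(o['moment'])"
```

```text
t: 10.13
ee_pos: [548.4, 92.3, 121.4]
orientation: [-0.183, 3.136, 0.0]
ft_force: [4.4, 3.6, -11.9]
width: 14.2
grasp_force: 30.0
[ 0.753103   -0.8329318   0.07328333]
```

```bash
python3 -m creep '[0,0,0,-0.06,0,0,0.0002,-0.12,0,0,0.0003,-0.18,0,0,0.0005,-0.24,0,0,0.0006,-0.3]'; python3 -c "
from workcell import get_obs;o=get_obs();print(o['moment'])"
```

```text
t: 10.55
ee_pos: [548.4, 92.3, 122.0]
orientation: [0.288, 3.128, 0.0]
ft_force: [4.8, 3.4, -11.9]
width: 13.6
grasp_force: 30.0
[ 0.7268503  -0.86686359  0.12757849]
```

```bash
python3 -m creep '[0,0,0.00015,-0.06,0,0,0.0003,-0.12,0,0,0.00045,-0.18,0,0,0.0006,-0.24,0,0,0.00075,-0.3]'; python3 -c "
from workcell import get_obs;o=get_obs();print(o['moment'])"
```

```text
t: 10.97
ee_pos: [548.4, 92.2, 122.7]
orientation: [0.753, 3.05, 0.0]
ft_force: [4.6, 3.8, -11.8]
width: 13.5
grasp_force: 30.0
[ 0.63464436 -0.8651262   0.09765875]
```

```bash
python3 -m creep '[0,0,0.0002,-0.08,0,0,0.0004,-0.16,0,0,0.0006,-0.24,0,0,0.0008,-0.32,0,0,0.001,-0.4,0,0,0.0012,-0.48,0,0,0.0014,-0.56,0,0,0.0015,-0.6]'; python3 -c "
from workcell import get_obs;o=get_obs();print(o['moment'])"
```

```text
t: 11.63
ee_pos: [548.3, 92.1, 124.1]
orientation: [-1.622, -2.691, 0.0]
ft_force: [3.7, 4.5, -12.7]
width: 13.8
grasp_force: 30.0
[ 0.56165551 -0.80216492  0.03471103]
```

```bash
python3 -m creep '[0,0,0.00015,-0.07,0,0,0.0003,-0.14,0,0,0.0005,-0.21,0,0,0.0007,-0.28,0,0,0.0009,-0.35,0,0,0.001,-0.4]'; python3 -c "
from workcell import get_obs;o=get_obs();print(o['moment'])"
```

```text
t: 12.13
ee_pos: [548.2, 92.1, 125.1]
orientation: [-2.123, -2.315, 0.001]
ft_force: [4.4, 3.4, -12.1]
width: 13.9
grasp_force: 30.0
[ 0.52233635 -0.73480705  0.0788734 ]
```

```bash
python3 -m creep '[0,0,0.0001,-0.04,0,0,0.0002,-0.08,0,0,0.0003,-0.12]'; python3 -c "
from workcell import get_obs;o=get_obs();print(o['moment'])"
```

```text
t: 12.38
ee_pos: [548.2, 92.1, 125.4]
orientation: [-2.257, -2.186, 0.001]
ft_force: [4.4, 2.8, -12.1]
width: 13.8
grasp_force: 30.0
[ 0.54321178 -0.71391848  0.11230795]
```

```bash
python3 -m creep '[0,0,0.0001,-0.03,0,0,0.0002,-0.06,0,0,0.0002,-0.06]'; python3 -c "
from workcell import get_obs;o=get_obs();print(o['moment'])"
```

```text
t: 12.63
ee_pos: [548.1, 92.1, 125.5]
orientation: [-2.321, -2.117, 0.001]
ft_force: [4.2, 3.5, -12.0]
width: 13.8
grasp_force: 30.0
[ 0.56210952 -0.66074977 -0.0446218 ]
```

```bash
python3 -m creep '[0,0,0.0001,-0.02,0,0,0.0001,-0.04,0,0,0.0001,-0.04]'; python3 -c "
from h import *;R,_=tool();print(get_obs()['moment'],np.arctan2(R[1,1],R[0,1])-1.5708-.406)"
```

```text
t: 12.88
ee_pos: [548.1, 92.1, 125.6]
orientation: [-2.362, -2.071, 0.001]
ft_force: [3.6, 3.6, -11.9]
width: 13.8
grasp_force: 30.0
[ 0.56519328 -0.76834869  0.03787528] -2.1079321738601013
```

```bash
python3 -m creep '[0,0,0.0001,-0.02,0,0,0.0001,-0.04,0,0,0.0001,-0.04]'; python3 -c "
from h import *;R,_=tool();print(get_obs()['moment'],np.arctan2(R[1,1],R[0,1])-1.5708-.406)"
```

```text
t: 13.13
ee_pos: [548.1, 92.1, 125.7]
orientation: [-2.403, -2.024, 0.001]
ft_force: [4.7, 3.5, -12.2]
width: 13.7
grasp_force: 30.0
[ 0.54288154 -0.84895166  0.05631638] -2.1477278671071676
```

```bash
python3 -m creep '[0,0,0.0001,-0.02,0,0,0.0001,-0.04,0,0,0.0001,-0.04]'; python3 -c "
from h import *;R,_=tool();print(get_obs()['moment'],np.arctan2(R[1,1],R[0,1])-1.5708-.406)"
```

```text
t: 13.38
ee_pos: [548.1, 92.1, 125.7]
orientation: [2.443, 1.976, -0.001]
ft_force: [5.0, 3.8, -12.8]
width: 14.2
grasp_force: 30.0
[ 0.5271655  -0.8449172   0.22916598] -2.1873467098209702
```

```bash
python3 -m creep '[0,0,0.0001,-0.02,0,0,0.0001,-0.04,0,0,0.0001,-0.04]'; python3 -c "
from h import *;R,_=tool();o=get_obs();print(o['moment'],o['joint_torque'],np.arctan2(R[1,1],R[0,1])-1.5708-.406)
im,d=cams.get_image('wrist');cv2.imwrite('pics/w4.png',im[:,:,::-1])"
```

```text
t: 13.63
ee_pos: [548.0, 92.1, 125.7]
orientation: [2.481, 1.927, -0.001]
ft_force: [4.4, 3.6, -13.1]
width: 13.8
grasp_force: 30.0
[ 0.4537639  -1.00089162  0.36965861] [ -2.00342059 -57.13707447 -22.22396672  -0.26010185   1.70061853
   0.64232072] -2.2269470298394487
```

View pics/w4.png

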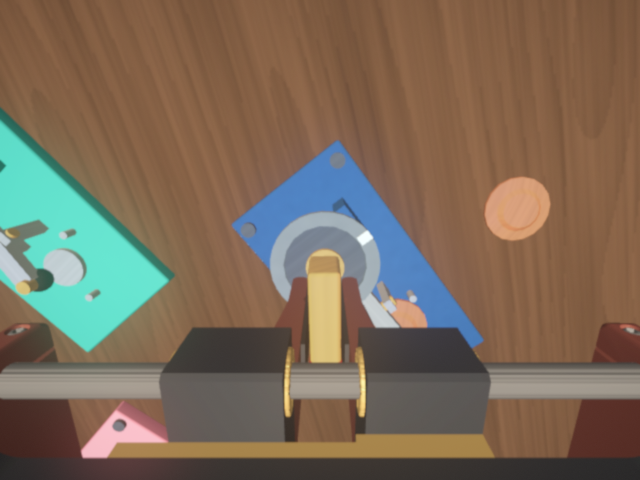

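The twist moment rose to 0.37 N m, so the home stop has been reached. The bar, at (325,300), now points over the hidden green mark. The rocker's nose is on the flange. I'll relieve the twist, lower slightly and open.

```bash
python3 -m creep '[0,0,-0.0002,0.03,0,0,-0.0006,0.04,0,0,-0.0008,0.04,0,0,-0.0008,0.04]'; python3 -c "
from workcell import get_obs;o=get_obs();print(o['moment'])"
```

```text
t: 14.02
ee_pos: [548.1, 92.2, 125.6]
orientation: [-2.442, -1.976, 0.001]
ft_force: [3.4, 2.0, -11.6]
width: 13.7
grasp_force: 30.0
[ 0.40750889 -0.72994726  0.1610989 ]
```

```bash
python3 -m creep '[0,0,-0.0003,0,0,0,-0.0006,0,0,0,-0.0008,0,0,0,-0.0008,0]'; python3 -c "
from workcell import get_obs;o=get_obs();print(o['moment'])"
```

```text
t: 14.35
ee_pos: [548.2, 92.2, 125.3]
orientation: [2.442, 1.976, -0.0]
ft_force: [1.7, 2.3, -6.0]
width: 14.1
grasp_force: 30.0
[ 0.25437803 -0.32040116  0.20727977]
```

The thread is taking the load. Another 0.4 mm down to unload the fingers, then open.

```bash
python3 -m creep '[0,0,-0.0002,0,0,0,-0.0004,0,0,0,-0.0004,0]'; python3 -m creep '[0,0,0,0,0,0,0,0,0,0,0,0,0,0,0,0,0,0,0,0,0,0,0,0]' 0.5
```

```text
t: 14.6
ee_pos: [548.2, 92.2, 124.6]
orientation: [-2.442, -1.976, 0.0]
ft_force: [2.6, 2.0, -9.4]
width: 13.9
grasp_force: 30.0
t: 15.1
ee_pos: [548.3, 92.2, 124.9]
orientation: [2.442, 1.976, 0.0]
ft_force: [0.5, 0.9, -0.4]
width: 43.7
grasp_force: 0.0
```

```bash
python3 -m creep '[0,0,0.01,0,0,0,0.03,0,0,0,0.06,0,0,0,0.09,0,0,0,0.12,0,0,0,0.12,0]';  python3 -m creep '[0.03,0.05,0.03,0,0.03,0.05,0.03,0,0.03,0.05,0.03,0,0.03,0.05,0.03,0,0.03,0.05,0.03,0]'; python3 -c "
from h import *
im,d=cams.get_image('wrist');a=im[:,:,::-1]
t=cams.get_image('top')[0][:,:,::-1];s=cams.get_image('side')[0][:,:,::-1]
g=lambda x:cv2.resize(x,(400,300))
c=cv2.resize(t[170:290,220:380],(400,300),interpolation=2)
cv2.imwrite('pics/end.png',np.vstack([np.hstack([g(a),c]),np.hstack([g(t),g(s)])]));cv2.imwrite('pics/w5.png',a)"
```

```text
t: 15.6
ee_pos: [551.6, 92.7, 251.5]
orientation: [2.438, 1.973, 0.014]
ft_force: [0.0, 0.5, 0.9]
width: 43.7
grasp_force: 0.0
t: 16.02
ee_pos: [577.2, 141.8, 273.9]
orientation: [-2.441, -1.976, 0.003]
ft_force: [0.3, -0.7, -0.2]
width: 43.8
grasp_force: 0.0
```

View pics/end.png

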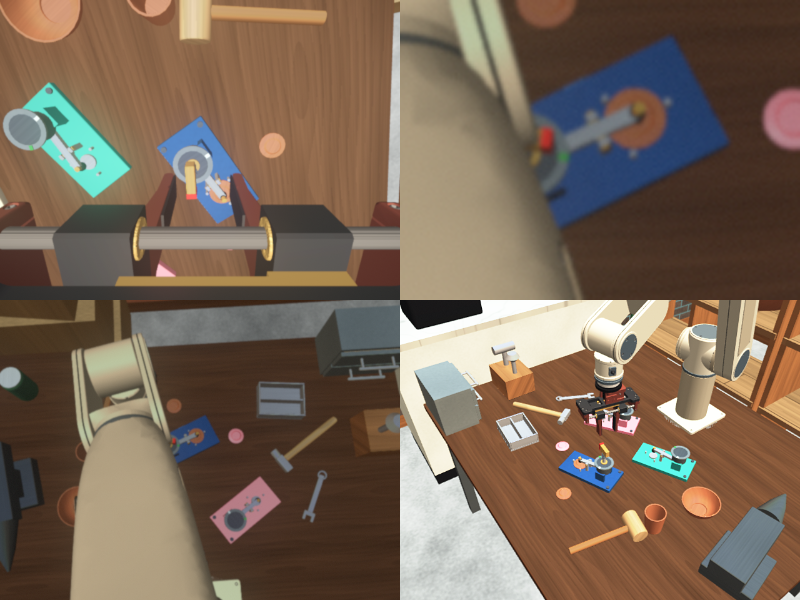

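Everything lies where it was, and the flange is under the pad. I'll check the knob's height and angle in an enlarged crop with an overlay.

Run:
```python
from h import *
p=tool();im,d=cams.get_image("wrist");im=im[:,:,::-1].copy()
M=np.array(K["mount"]);R,t=p
def pr(X):
    u=K["mtx"]@(M[:3,:3].T@(R.T@(X-t)-M[:3,3]));return u[:2]/u[2]
o=np.array([548.2,92.0,0]);c,r=pr(o+[0,0,110]).astype(int);W=65
hs=cv2.cvtColor(im,cv2.COLOR_BGR2HSV)
P=np.array([wworld(x,y,d[y,x],p) for y in range(r-W,min(r+W,480)) for x in range(c-W,c+W) if hs[y,x,1]>110])
P=P[(np.hypot(*(P[:,:2]-o[:2]).T)<32)&(P[:,2]>115)&(P[:,2]<175)];zt=np.percentile(P[:,2],[50,75,90]);print("bar z",zt)
S=5;big=cv2.resize(im[r-W:r+W-10,c-W:c+W],None,fx=S,fy=S,interpolation=cv2.INTER_CUBIC)
f=lambda X:tuple(int(q) for q in (pr(X)-[c-W,r-W]+.5)*S)
for T,col in ((2.1,(255,255,255)),(2.2,(255,0,255))):
    y=.406-T;v=np.array([np.cos(y),np.sin(y),0]);n=np.array([-v[1],v[0],0]);Z=np.array([0,0,zt[1]])
    cv2.polylines(big,[np.array([f(o+Z+25*a*v+7*b*n) for a,b in((1,1),(1,-1),(-1,-1),(-1,1))])],True,col,1)
cv2.circle(big,f(o+[31*np.cos(.406-2.1),31*np.sin(.406-2.1),82]),8,(0,0,255),1)
cv2.imwrite("pics/fin.png",big[:600]);print(big.shape)
```

```text
bar z [152.67869778 153.48679163 154.06150207]
(600, 650, 3)
```

View pics/fin.png

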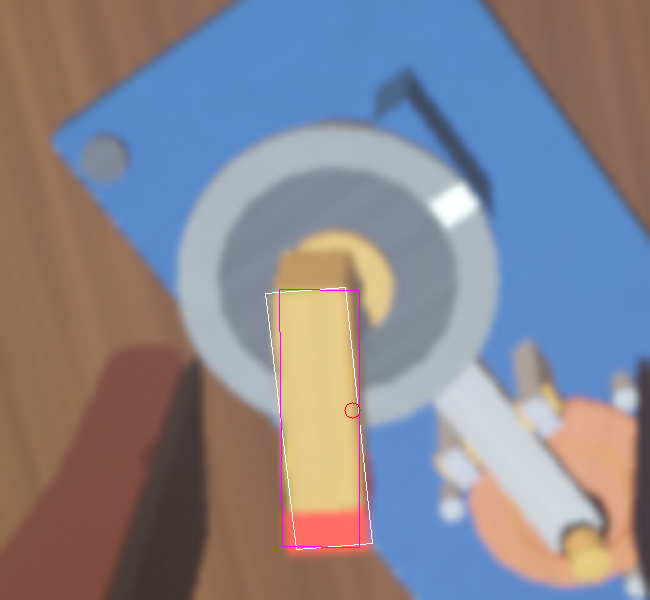

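The knob is held up about 21 mm by the thread, with its red end at (322,530), at or just past 2.1 rad over the green mark. The pad is on the flange and the gripper is clear. Handing in.

```bash
python3 -c "
from workcell import ticket;print(ticket.close_job())"
```

```text
the job is handed in; nothing more can be done
None
```

The flange is clamped: the screw was pulled to its catch at about 20.7 mm, turned clockwise to its home stop and let go, the thread now holds it with the flange still in its nest, and the job was handed in at about 16 s of the 48 s; no verdict came back.

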